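Make up the drivetrain kit: sprockets on the spindle, pad box in the rack

TASK

Make up the kit for the next bike: stack the three sprockets flat on the upright spindle, hubs up as they lie, the large black one at the bottom, the middle-sized brass one on it and the small silver one on top. Stand the orange parts box upright in the green rack, down on its floor in the gap between the white box and the blue box. Leave those two boxes, the jar and the wrench where they are, and let go of everything.

Things in the scene. Friction and masses are not known exactly. Their poses are not given: they have to be found in the camera images.
- large_center (a point): Large sprocket lying flat, hub up: a black steel toothed disc 90 mm across, 5 mm thick, with a round red hub 46 mm across on it, up to 20 mm above the underside (15 mm of hub to grip); a 34 mm round hole runs through it. This point: centre of the hole, half-way up (10 mm above the underside); z up, yaw means nothing
- middle_center (a point): Middle-sized sprocket lying flat, hub up: a brass-coloured toothed disc 74 mm across, 5 mm thick, with a round black hub 46 mm across on it, up to 20 mm above the underside (15 mm of hub to grip); a 34 mm round hole runs through it. This point: centre of the hole, half-way up (10 mm above the underside); z up, yaw means nothing
- small_center (a point): Small sprocket lying flat, hub up: a silver toothed disc 60 mm across, 5 mm thick, with a round blue hub 46 mm across on it, up to 20 mm above the underside (15 mm of hub to grip); a 34 mm round hole runs through it. This point: centre of the hole, half-way up (10 mm above the underside); z up, yaw means nothing
- padbox_center (a point): Orange parts box with a pale band, standing upright on the bench: 46 mm along its x, 30 mm along its y, 70 mm high; rigid, about 0.2 kg. This point is its centre, 35 mm above its underside; z is up. Either way round (half a turn) is the same
- spindle: Fixed upright aluminium spindle. Origin: on its axis at bench height; z up. Round foot 100 mm across, 6 mm high; on it a seat 76 mm across, top 14 mm above the bench, where the first sprocket lies. The post is 30 mm across up to 62 mm above the bench, then tapers to 14 mm across at its tip, 70 mm up. Each stacked sprocket adds 20 mm
- rack: Fixed green rack for a row of upright boxes. Origin: at bench height under the middle of the rack and of its gap; the row runs along its y, z up. Floor top at 4 mm; inside 54 mm in x, 102 mm in y; 3 mm walls, 14 mm high at the x ends, 45 mm at the y ends. White and blue boxes are centred at y = +35.5 and -35.5 mm; the 41 mm gap between takes the orange box, its 46 mm side along x
- neighbour_white_center (a point): White parts box with the same size as the orange one (46 x 30 x 70 mm), standing loose in the rack at the rack's +y end, to be left alone. This point is its centre (35 mm above its underside); its x and y lie along those of the rack
- neighbour_blue_center (a point): Blue parts box with the same size as the orange one (46 x 30 x 70 mm), standing loose in the rack at the rack's -y end, to be left alone. This point is its centre (35 mm above its underside); its x and y lie along those of the rack
- jar: Bystander: amber jar of grease with a white lid, 52 mm across, 55 mm high, standing on the bench. Origin: centre of its underside. Leave it alone
- wrench: Bystander: steel wrench 130 mm long, under 20 mm high, lying flat on the bench. Origin: about the middle of its underside; it lies along its x. Leave it alone
There are look-alikes about, which are no part of the job. There is more than one size of the part that bears padbox_center; the job needs the larger.

How it is judged:
On the way, in this order (a step that is already met when the one before it is completed fails the run):
1. the large sprocket lies on the spindle, flat on its seat (horizontal distance between large_center and spindle below 0.006 m and z of large_center in the frame of spindle between 0.02 and 0.028 m and angle between large_center's own z axis and vertical below 0.12 rad), for 0.2 s.
2. the middle sprocket lies on the spindle, on the large one (horizontal distance between middle_center and spindle below 0.006 m and z of middle_center in the frame of spindle between 0.04 and 0.048 m and angle between middle_center's own z axis and vertical below 0.12 rad), for 0.2 s.
3. the small sprocket lies on the spindle, on the middle one (horizontal distance between small_center and spindle below 0.006 m and z of small_center in the frame of spindle between 0.06 and 0.068 m and angle between small_center's own z axis and vertical below 0.12 rad), for 0.2 s.
At the end, for the whole second after the job is handed in: Sprockets hub up on the spindle, large-middle-small from below: 6 mm off axis, 4 mm in height, 0.12 rad; orange box in the gap: 9 mm in x and y, 4 mm in height, 0.12 rad; white and blue boxes moved under 12 mm, within 0.12 rad of upright; jar and wrench moved under 30 mm; all at rest, released (all of step 1 and all of step 2 and all of step 3 and x of padbox_center in the frame of rack between -0.009 and 0.009 m and y of padbox_center in the frame of rack between -0.009 and 0.009 m and z of padbox_center in the frame of rack between 0.035 and 0.043 m and angle between each of padbox_center, neighbour_white_center, neighbour_blue_center's own z axis and vertical below 0.12 rad and distance of each of neighbour_white_center, neighbour_blue_center from where it was at the start of the episode below 0.012 m and distance of each of jar, wrench from where it was at the start of the episode below 0.03 m and linear speed of each of large, middle, small, padbox below 0.02 m/s); the robot touches nothing.
It fails at once if the white or blue box in the rack is pushed more than 20 mm or tipped more than 0.3 rad (distance of any of neighbour_white_center, neighbour_blue_center from where it was at the start of the episode above 0.02 m or angle between any of neighbour_white_center, neighbour_blue_center's own z axis and vertical above 0.3 rad).
It fails at once if the jar or the wrench is pushed more than 30 mm (distance of any of jar, wrench from where it was at the start of the episode above 0.03 m).
It also fails if it takes over 109 s, if anything falls off the work surface, if the arm or the gripper's body presses on something with over 40 N, if the wrist force passes 120 N, or if a joint passes its speed limit or range.

ROBOT

A 6-joint arm with a two-finger parallel gripper is mounted at the origin on the work surface. World frame = base frame: x ahead of the robot, y to its left, z up, the work surface at z = 0. Lengths are in m, angles in rad, forces in N, time in s.
With the tool pointing down it reaches from about 0.3 to 0.875 m from the base axis. Payload 6.4 kg.
Tool frame: the origin (TCP) lies midway between the tips of the shut fingers; the grasp point (between the pads) lies 19 mm behind it (ctrl.tcp_to_grasp is the distance from the TCP to the grasp point, in m); z points along the fingers, y is the direction in which the jaws open and shut (so a half turn about z gives the same grasp; the last joint's range is limited). The gripper opens to 85 mm and grips with 20 to 120 N. Pads are 22 mm wide; open, the fingers measure 114 mm over their backs; the gripper's body (76 mm by 85 mm) begins 54 mm behind the grasp point. The pads swing forward as they close: fully open they stand 13 mm farther back than shut.
Start: joints at [1.092, 0.181, 1.607, -0, 1.354, -0.206], TCP at [0.155, 0.554, 0.231] pointing down, gripper open.
Joint ranges: [-2.99, 2.99], [-0.89, 2.07], [0.3, 2.58], [-1.14, 4.28], [0, 2.63], [-3.12, 3.12]. Speed limits (rad/s): [2.57, 2.57, 3.01, 3.14, 3.14, 3.14].

INTERFACE

Orientations are given as a unit quaternion [w, x, y, z].
In Python, from bench import monitor, imaging, order, spotter, ctrl gives the robot as it stands.
- The arm moves only by the shell command python3 -m pendant 'ROWS'. ROWS is JSON, a list that holds one entry, the list of rows, each a list of 5 numbers: the shift along the world's x, y, z in mm, then the turn about the world's z in degrees, then the finger opening in mm, from 0 to 85.4. A call has 1 to 8 rows; each row shifts and turns the commanded pose from where the row before left it; what a row does not reach is not made up. A row lasts 1/8 s, in which the tool goes at most 62.5 mm and 10.7 degrees, less where a joint would pass 70% of its speed; a pose out of reach is approached as far as the arm can. A call with a gripper value outside its range is refused whole. The fingers move at their own pace and stop on an object; the grip force is fixed at half the most. Time passes only in rows, so rows that do not move let the fingers close. It gives the time, the measured TCP pose, the force and the opening at its end, in the units of the state.
- monitor.get_obs(): the state, without advancing time (a new reading comes with each control period).
- imaging.camera(name): name is "side" or "top"; returns a dict with "img" (480x640x3 uint8, red, green, blue), "vfov" (degrees; the focal length in pixels is half the picture's height over the tangent of half this angle, whatever the lens; pixels are square), "cx", "cy" (the principal point, pixels), "distortion" ([k1, k2, p1, p2, k3] as OpenCV has them; the pictures are not rectified), "origin" and "orientation" of the camera in the world. Camera axes: x right, y down, z forward; pixel columns grow to the right and rows downward; lengths in m; the calibration is good to about 2 mm. A picture is of the moment at which its call begins. There is no depth.
- order.hand_in(): hands the job in, once; it reports no verdict.
Trained networks look in the newest picture that a camera, given by its name, has taken for a name from the list of things; names that differ only in an ending like _2 or _b are one class to them, and where a whole thing is asked for, a point or a joint stands for the part that bears it (a point fixed in the world has none). Each returns a list of dicts, best first, with "confidence" (0 to 1); they miss things now and then, are a little off and sometimes report something else, mostly with a low value. They report only what shows in the picture. A call takes as long as a camera call. They do not tell look-alikes from the thing itself.
- spotter.recognise(camera, thing): "at" ([x, y, z] in m, in the coordinates of the camera as it stood for that picture, good to about 4 mm: the middle of the surface that is visible of it).
- spotter.tip_of(camera, thing): "at" ([x, y, z] in m, in the coordinates of the camera as it stood for that picture, good to about 4 mm: a listed point, or the origin of a listed thing).
The state is a dict: "time_s": time; "q": joint angles; "dq": joint speeds; "joint_efforts": joint torques, N m; "eef_pos": TCP position; "eef_rot": TCP orientation; "wrist_force": force on the tool from outside, world axes, zero at the start; "torque": the same for the moment, N m; "opening": opening from 0.0 (shut) to 1.0 (fully open).
Only numpy, scipy, OpenCV 4.12 (cv2) and the standard library are available. Lean on these libraries where they do the work, as an engineer would, in place of code of your own. Each camera call takes 0.05 s, during which the arm holds its last target. There are 200 camera calls.

## Working session

There is one attempt and no reset: what is moved stays moved. The work goes in short steps, Python scripts to look and compute and a shell command to move; the robot and the scene stay as the last step left them, time stands still between calls to the robot, and variables do not carry over. Pictures are saved under pics/ and viewed, about 12 in all and at most 16, crops included, and the job is handed in when it is done.

```bash
mkdir -p pics; ls; cat > h.py <<'E'
import numpy as np, cv2
from scipy.spatial.transform import Rotation as R
from bench import monitor, imaging, order, spotter, ctrl
def cam(n):
    c=imaging.camera(n); h,w=c['img'].shape[:2]
    f=h/2/np.tan(np.radians(c['vfov'])/2)
    c['K']=np.array([[f,0,c['cx']],[0,f,c['cy']],[0,0,1.]]); c['D']=np.array(c['distortion'],float)
    q=c['orientation']; c['R']=R.from_quat([q[1],q[2],q[3],q[0]]).as_matrix(); c['o']=np.array(c['origin'])
    return c
def tow(c,p): return c['o']+c['R']@np.array(p)
def pix(c,P):
    P=np.atleast_2d(P).astype(float); pc=(P-c['o'])@c['R']
    return cv2.projectPoints(pc,np.zeros(3),np.zeros(3),c['K'],c['D'])[0][:,0]
def ray(c,uv,z):
    u=cv2.undistortPoints(np.array(uv,float).reshape(-1,1,2),c['K'],c['D'])[:,0]
    d=np.c_[u,np.ones(len(u))]@c['R'].T
    return c['o']+d*((z-c['o'][2])/d[:,2])[:,None]
def save(n,img): cv2.imwrite('pics/'+n+'.png',img[:,:,::-1])
E
python3 - <<'E'
from h import *
np.set_printoptions(precision=3,suppress=True)
o=monitor.get_obs();print(o['eef_pos'],o['eef_rot'],o['wrist_force'],o['time_s'],ctrl.tcp_to_grasp)
for n in('top','side'):
    c=cam(n);save(n+'0',c['img']);print(n,c['o'],c['R'][:,2],c['vfov'],c['D'])
    for t in['large_center','middle_center','small_center','padbox_center','spindle','rack','neighbour_white_center','neighbour_blue_center','jar','wrench']:
        print(t,[(np.round(tow(c,d['at']),3).tolist(),round(d['confidence'],2),pix(c,tow(c,d['at'])).astype(int).tolist()) for d in spotter.tip_of(n,t)[:4]])
E
```

```text
pics
[0.155 0.553 0.23 ] [-0.     0.136  0.991 -0.001] [-0.115 -0.373 -0.21 ] 0.0 0.0187
top [0.491 0.023 1.084] [ 0.099 -0.018 -0.995] 49.34259163355262 [-0.089  0.     0.     0.     0.   ]
large_center [([0.432, -0.099, 0.008], 0.69, [[367, 320]]), ([0.622, -0.225, 0.001], 0.19, [[424, 228]])]
middle_center [([0.47, 0.07, 0.011], 0.93, [[284, 303]])]
small_center [([0.465, 0.315, 0.011], 0.56, [[165, 307]])]
padbox_center [([0.629, 0.205, 0.035], 0.71, [[216, 225]]), ([0.383, -0.288, 0.027], 0.68, [[462, 343]]), ([0.467, -0.292, 0.035], 0.67, [[463, 301]])]
spindle [([0.619, -0.224, -0.002], 0.71, [[423, 229]])]
rack [([0.646, 0.172, 0.008], 0.79, [[235, 219]])]
neighbour_white_center [([0.627, 0.206, 0.038], 0.78, [[215, 226]])]
neighbour_blue_center [([0.66, 0.135, 0.041], 0.63, [[250, 209]])]
jar [([0.761, -0.04, -0.002], 0.82, [[335, 164]])]
wrench [([0.567, 0.004, 0.002], 0.9, [[316, 256]])]
side [-0.057 -0.656  0.724] [ 0.55   0.596 -0.585] 50.4041751901345 [-0.054  0.     0.     0.     0.   ]
large_center [([0.427, -0.098, 0.012], 0.68, [[302, 316]]), ([0.468, 0.312, 0.008],
[... 156 characters left out ...]
, 0.009], 0.54, [[204, 228]]), ([0.474, 0.064, 0.015], 0.4, [[268, 269]])]
padbox_center [([0.387, -0.286, 0.024], 0.84, [[358, 377]]), ([0.468, -0.29, 0.039], 0.82, [[391, 348]])]
spindle [([0.628, -0.226, 0.0], 0.64, [[415, 304]])]
rack [([0.651, 0.178, 0.003], 0.71, [[294, 222]]), ([0.569, 0.003, 0.004], 0.68, [[318, 266]])]
neighbour_white_center [([0.633, 0.208, 0.04], 0.81, [[280, 208]]), ([0.758, -0.038, -0.001], 0.22, [[385, 241]])]
neighbour_blue_center [([0.664, 0.141, 0.039], 0.7, [[307, 214]]), ([0.634, 0.205, 0.035], 0.62, [[281, 210]])]
jar [([0.758, -0.042, 0.0], 0.6, [[387, 241]])]
wrench [([0.755, -0.04, -0.001], 0.73, [[385, 242]]), ([0.57, 0.002, 0.0], 0.68, [[319, 267]])]
```

View pics/top0.png

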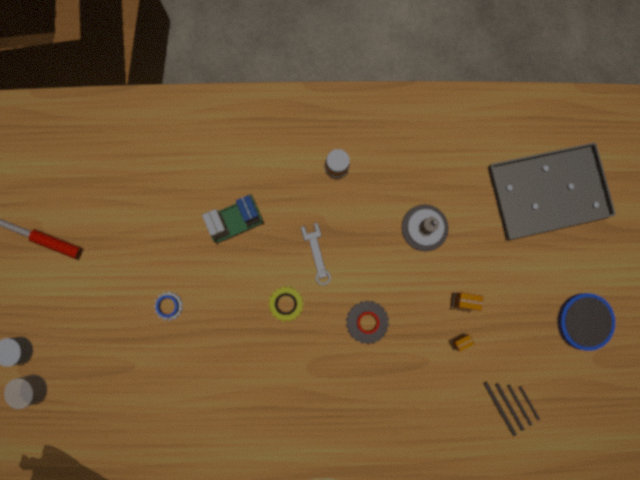

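View pics/side0.png

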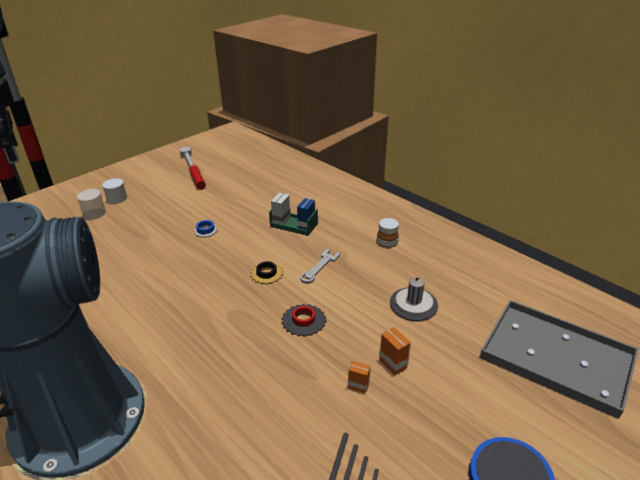

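Candidates for the box: the orange box at top (470,302) and a smaller orange one at (463,343). The first is the larger. Sprockets: black/red (367,322), brass/black (286,304), silver/blue (168,306); the round blue-rimmed tray at (587,321) is not one of them. Close crop to check.

```bash
python3 - <<'E'
from h import *
t=cv2.imread('pics/top0.png');s=cv2.imread('pics/side0.png')
def cr(i,u,v,w=33,h=33): return cv2.resize(i[v-h:v+h,u-w:u+w],(264,264),interpolation=cv2.INTER_CUBIC)
a=np.hstack([cr(t,367,322),cr(t,286,304),cr(t,168,306)]);b=np.hstack([cr(t,465,320),cr(t,235,219),cr(t,425,228)])
cv2.imwrite('pics/crop1.png',np.clip(np.vstack([a,b])*1.5,0,255).astype(np.uint8))
E
```

```text
(no output)
```

View pics/crop1.png

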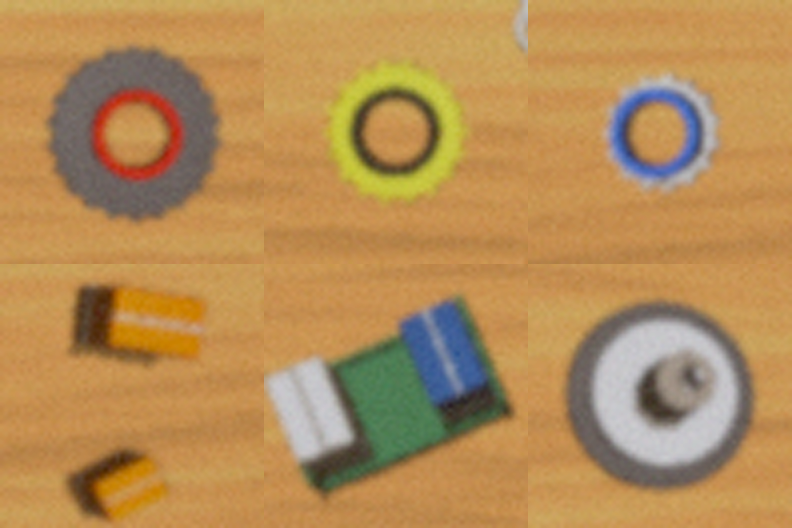

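```bash
cat > fit.py <<'E'
from h import *
from scipy.optimize import minimize
S=4
def cyl(r,z0,z1,x=0,y=0):
    a=np.linspace(0,2*np.pi,48,endpoint=False)
    return np.vstack([np.c_[x+r*np.cos(a),y+r*np.sin(a),0*a+z] for z in(z0,z1)])
def box(lx,ly,z0,z1,x=0,y=0):
    return np.array([[x+i*lx/2,y+j*ly/2,z] for i in(-1,1) for j in(-1,1) for z in(z0,z1)])
M={'large':[cyl(.0445,0,.005),cyl(.023,.005,.02)],'middle':[cyl(.0365,0,.005),cyl(.023,.005,.02)],
'small':[cyl(.0295,0,.005),cyl(.023,.005,.02)],'spindle':[cyl(.05,0,.006),cyl(.038,0,.014),cyl(.015,.014,.062),cyl(.007,.062,.07)],
'padbox':[box(.046,.03,0,.07)],
'rack':[box(.06,.108,0,.014),box(.06,.003,0,.045,0,.0525),box(.06,.003,0,.045,0,-.0525),box(.046,.03,.004,.074,0,.0355),box(.046,.03,.004,.074,0,-.0355)]}
def place(parts,p):
    c,s=np.cos(p[2]),np.sin(p[2]);Rz=np.array([[c,-s,0],[s,c,0],[0,0,1]])
    return [q@Rz.T+[p[0],p[1],0] for q in parts]
def prep(c,P,w):
    u0,v0=pix(c,P)[0].astype(int)-w; im=c['img'][v0:v0+2*w,u0:u0+2*w]
    lab=cv2.cvtColor(cv2.GaussianBlur(im,(0,0),.6),cv2.COLOR_RGB2LAB).astype(float)
    b=np.vstack([lab[:3].reshape(-1,3),lab[-3:].reshape(-1,3),lab[:,:3].reshape(-1,3),lab[:,-3:].reshape(-1,3)])
    m=np.median(b,0); d=np.linalg.norm((lab-m)*[.6,1,1],axis=2)
    d=cv2.resize(d,None,fx=S,fy=S,interpolation=cv2.INTER_LINEAR)
    k=(d>16).astype(np.uint8)
    n,l,st,ce=cv2.connectedComponentsWithStats(k)
    cc=np.array([w*S,w*S]); j=max(range(1,n),key=lambda i:st[i,4]-40*np.linalg.norm(ce[i]-cc))
    cs,_=cv2.findContours((l==j).astype(np.uint8),cv2.RETR_EXTERNAL,cv2.CHAIN_APPROX_NONE)
    k=cv2.drawContours(np.zeros_like(k),cs,-1,1,-1)
    return k,np.array([u0,v0]),im
def render(c,parts,off,shape):
    r=np.zeros(shape,np.uint8)
    for q in parts:
        uv=((pix(c,q)-off+.5)*S-.5)
        cv2.fillConvexPoly(r,np.round(cv2.convexHull(uv.astype(np.float32))*16).astype(np.int32),1,shift=4)
    return r
def fit(name,cams,x0,w,yaw=False,dz=0):
    pr=[prep(c,[x0[0],x0[1],.01+dz],w) for c in cams]
    parts=[q+[0,0,dz] for q in M[name]]
    def cost(p):
        p=[p[0],p[1],p[2] if yaw else 0]; e=0
        for c,(k,o,_) in zip(cams,pr):
            r=render(c,place(parts,p),o,k.shape); e+=(r^k).sum()/k.sum()
        return e/len(cams)
    n=3 if yaw else 2; best=None
    for a in ([x0[2],x0[2]+.15,x0[2]-.15] if yaw else [0]):
        s=[x0[0],x0[1],a][:n]; sim=np.array([s]+[np.array(s)+d for d in np.diag([.006,.006,.1])[:n,:n]])
        r=minimize(cost,s,method='Nelder-Mead',options=dict(initial_simplex=sim,xatol=1e-4,fatol=1e-5))
        if best is None or r.fun<best.fun: best=r
    return best.x,best.fun,pr
E
cat > go1.py <<'E'
from fit import *
np.set_printoptions(precision=4,suppress=True)
T,Sd=cam('top'),cam('side'); W={'large':30,'middle':26,'small':22,'spindle':36,'padbox':22,'rack':40}
G={'large':(.43,-.098,0),'middle':(.473,.067,0),'small':(.467,.313,0),'spindle':(.624,-.225,0),'padbox':(.467,-.291,1.5),'rack':(.648,.175,.43)}
tiles=[]
for n,g in G.items():
    y=n in('padbox','rack')
    for cs in([T],[Sd],[T,Sd]):
        x,f,pr=fit(n,cs,g,W[n],y); print(n,len(cs),x,round(f,3))
    for c,(k,o,im) in zip(cs,pr):
        r=render(c,place(M[n],list(x)+[0]),o,k.shape)
        v=cv2.resize(im,None,fx=S,fy=S); 
        for m,col in((k,(0,255,0)),(r,(255,0,255))): cv2.drawContours(v,cv2.findContours(m,0,1)[0],-1,col,1)
        tiles.append(cv2.resize(v,(200,200)))
save('fit1',np.vstack([np.hstack(tiles[i:i+4]) for i in(0,4,8)]))
E
python3 go1.py
```

```text
large 1 [ 0.4293 -0.0983] 0.026
large 1 [ 0.4304 -0.0972] 0.035
large 2 [ 0.4298 -0.0978] 0.034
middle 1 [0.4716 0.0683] 0.132
middle 1 [0.4827 0.0783] 0.607
middle 2 [0.4719 0.0703] 0.391
small 1 [0.469  0.3116] 0.04
small 1 [0.4705 0.3142] 0.047
small 2 [0.4691 0.3122] 0.065
spindle 1 [ 0.6233 -0.224 ] 0.013
spindle 1 [ 0.6242 -0.2231] 0.022
spindle 2 [ 0.6236 -0.2237] 0.022
padbox 1 [ 0.4665 -0.2959  1.4846] 0.429
padbox 1 [ 0.4675 -0.2955  1.4092] 0.096
padbox 2 [ 0.4664 -0.2959  1.4806] 0.264
rack 1 [0.6449 0.173  0.4042] 0.032
rack 1 [0.6453 0.1734 0.3946] 0.034
rack 2 [0.6452 0.1733 0.3981] 0.034
```

View pics/fit1.png

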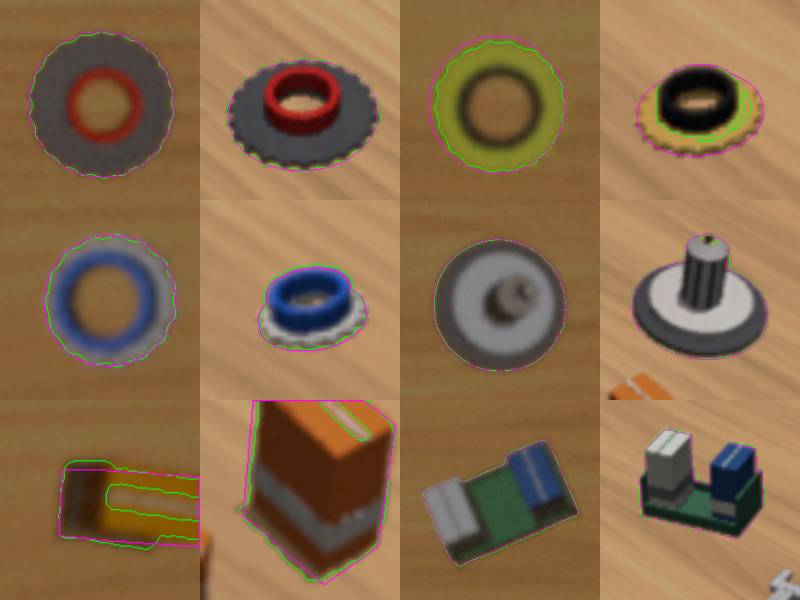

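Green/magenta outlines agree to about 1 mm for large, small, spindle and rack. The middle sprocket is good in the top view only. The box needs a wider window, so I refit it while starting to move.

```bash
python3 - <<'E'
from fit import *
np.set_printoptions(precision=4,suppress=True)
T,Sd=cam('top'),cam('side')
for cs in([T],[Sd],[T,Sd]):
    # top: box centre is offset; centre window at mid-height
    x,f,pr=fit('padbox',cs,(.467,-.2925,1.45),26,True,0) if 0 else (None,None,None)
    import fit as F
    pp=[F.prep(c,[.467,-.292,.035],w) for c,w in zip(cs,[26,30] if len(cs)==2 else [26 if cs[0] is T else 30])]
    def cost(p): return np.mean([(render(c,place(M['padbox'],p),o,k.shape)^k).sum()/k.sum() for c,(k,o,_) in zip(cs,pp)])
    b=min((minimize(cost,[.467,-.292,a],method='Nelder-Mead',options=dict(initial_simplex=[[.467,-.292,a],[.473,-.292,a],[.467,-.286,a],[.467,-.292,a+.1]])) for a in(1.3,1.45,1.6)),key=lambda r:r.fun)
    print(b.x,b.fun)
E
python3 -m pendant '[[[25,-59,-10,0,85],[25,-59,-10,0,85],[25,-59,-10,0,85],[25,-59,-10,0,85],[25,-59,-10,0,85],[25,-59,-10,0,85],[25,-59,-10,0,85],[25,-59,-10,0,85]]]'
```

```text
[ 0.4668 -0.2929  1.3767] 0.46432544096615286
[ 0.4676 -0.2959  1.3891] 0.11032265217873378
[ 0.4667 -0.2956  1.4222] 0.30525917379745676
time_s: 2.3
eef_pos: [0.3484, 0.097, 0.1545]
eef_rot: [0.001, 0.136, 0.991, 0.0]
wrist_force: [0.8, -0.2, -0.5]
opening: 0.994
```

```bash
python3 -m pendant '[[[25,-60,-20,0,85],[25,-60,-20,0,85],[25,-60,-20,0,85],[0,0,-30,0,85],[0,0,0,0,85],[0,0,0,0,85]]]'
```

```text
time_s: 3.05
eef_pos: [0.4167, -0.0661, 0.0697]
eef_rot: [0.0, 0.136, 0.991, -0.0]
wrist_force: [0.0, 1.3, -0.5]
opening: 0.995
```

```bash
python3 -m pendant '[[[13,-32,0,0,85],[0,0,-20,0,85],[0,0,-20,0,85],[0,0,0,0,85],[0,0,0,0,85]]]'
```

```text
time_s: 3.68
eef_pos: [0.4305, -0.0984, 0.0304]
eef_rot: [0.001, 0.135, 0.991, -0.0]
wrist_force: [-0.8, 0.4, -0.3]
opening: 0.997
```

```bash
python3 -m pendant '[[[0,0,-14,0,85],[0,0,-10,0,85],[0,0,0,0,60],[0,0,0,0,36],[0,0,0,0,36],[0,0,0,0,36],[0,0,0,0,36],[0,0,0,0,36]]]'
```

```text
time_s: 4.68
eef_pos: [0.43, -0.0988, 0.0055]
eef_rot: [0.0, 0.136, 0.991, -0.0]
wrist_force: [-0.4, 0.2, 4.9]
opening: 0.501
```

```bash
python3 -m pendant '[[[0,0,0,0,36],[0,0,5,0,36],[0,0,25,0,36],[0,0,40,0,36],[0,0,30,0,36],[0,0,0,0,36]]]'; python3 - <<'E'
from h import *
c=cam('side');d=cam('top')
u,v=pix(c,[.43,-.098,.08])[0].astype(int);a=c['img'][v-75:v+75,u-75:u+75]
u,v=pix(d,[.43,-.098,.08])[0].astype(int);b=d['img'][v-75:v+75,u-75:u+75]
save('g1',cv2.resize(np.hstack([a,b]),(800,400),interpolation=2))
E
```

```text
time_s: 5.42
eef_pos: [0.4311, -0.0993, 0.1072]
eef_rot: [0.002, 0.136, 0.991, -0.001]
wrist_force: [0.1, -0.3, -1.9]
opening: 0.505
```

View pics/g1.png

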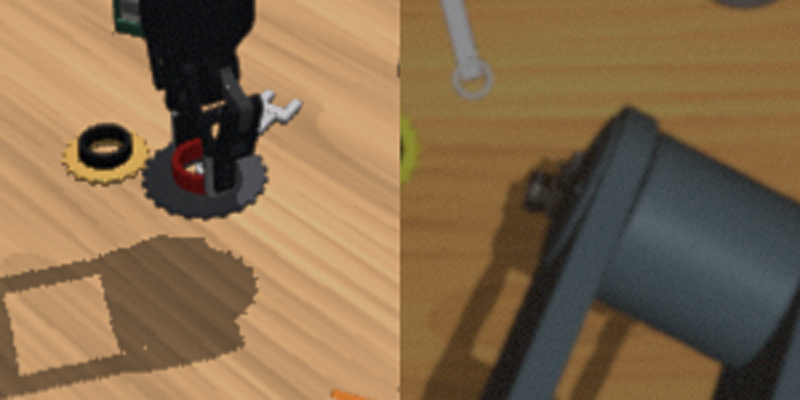

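Lifted and held flat. Now to the spindle.

```bash
python3 -m pendant '[[[30,-20,0,0,36],[40,-25,0,0,36],[40,-25,0,0,36],[40,-25,0,0,36],[30,-20,0,0,36],[13,-10,0,0,36],[0,0,0,0,36],[0,0,0,0,36]]]'
```

```text
time_s: 6.52
eef_pos: [0.6211, -0.2225, 0.1032]
eef_rot: [-0.002, 0.136, 0.991, 0.001]
wrist_force: [-0.1, 0.2, -0.9]
opening: 0.502
```

```bash
python3 -m pendant '[[[2,-1,0,0,36],[0,0,-15,0,36],[0,0,-15,0,36],[0,0,0,0,36],[0,0,0,0,36]]]'; python3 - <<'E'
from h import *
c=cam('side')
u,v=pix(c,[.624,-.224,.06])[0].astype(int);save('g2',cv2.resize(c['img'][v-60:v+60,u-75:u+75],(600,480),interpolation=2))
E
```

```text
time_s: 7.15
eef_pos: [0.6245, -0.2245, 0.0748]
eef_rot: [-0.0, 0.136, 0.991, 0.0]
wrist_force: [-0.4, -0.2, -0.5]
opening: 0.508
```

View pics/g2.png

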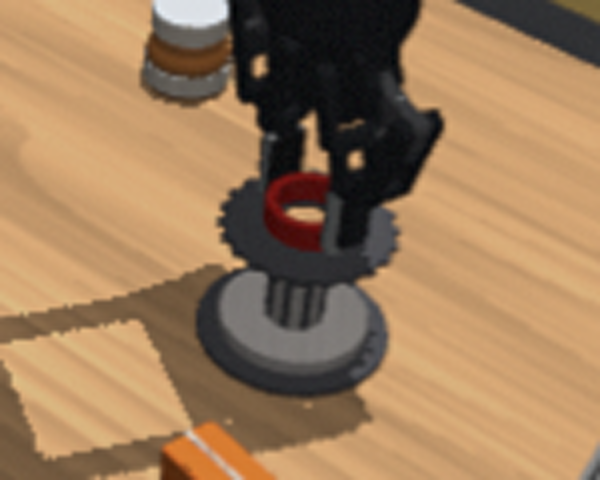

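```bash
python3 -m pendant '[[[0,0,-8,0,36],[0,0,-8,0,36],[0,0,0,0,36]]]';python3 -m pendant '[[[0,0,-10,0,36],[0,0,-10,0,36],[0,0,-10,0,36],[0,0,0,0,36],[0,0,0,0,36]]]'
```

```text
time_s: 7.58
eef_pos: [0.6238, -0.2241, 0.0578]
eef_rot: [-0.001, 0.136, 0.991, 0.0]
wrist_force: [0.0, 0.1, -0.8]
opening: 0.507
time_s: 8.2
eef_pos: [0.6247, -0.2247, 0.0291]
eef_rot: [0.0, 0.136, 0.991, -0.0]
wrist_force: [-0.4, -0.1, -1.1]
opening: 0.506
```

```bash
python3 -m pendant '[[[0,0,-5,0,36],[0,0,-3,0,36],[0,0,0,0,36],[0,0,0,0,60],[0,0,0,0,85],[0,0,0,0,85],[0,0,0,0,85]]]'
```

```text
time_s: 9.07
eef_pos: [0.6247, -0.2246, 0.0212]
eef_rot: [0.0, 0.136, 0.991, -0.0]
wrist_force: [-0.4, -0.1, -0.0]
opening: 0.993
```

```bash
python3 -m pendant '[[[0,0,30,0,85],[0,0,50,0,85],[-30,50,30,0,85],[-30,60,0,0,85],[-30,60,0,0,85],[-30,60,0,0,85],[0,0,0,0,85]]]'; python3 - <<'E'
from fit import *
np.set_printoptions(precision=4,suppress=True)
c=cam('side');T=cam('top')
M['st']=M['spindle']+[q+[0,0,.014] for q in M['large']]
for cs in([T],[c]):
  x,f,p=fit('st',cs,(.624,-.224,0),36);print(x,f)
u,v=pix(c,[.624,-.224,.04])[0].astype(int);a=c['img'][v-50:v+50,u-50:u+50]
u,v=pix(T,[.624,-.224,.04])[0].astype(int);b=T['img'][v-50:v+50,u-50:u+50]
save('g3',cv2.resize(np.hstack([a,b]),(800,400),interpolation=2))
d=T
x,f,p=fit('middle',[T],(.472,.068,0),26);print(x,f)
E
```

```text
time_s: 9.95
eef_pos: [0.5098, -0.0056, 0.1294]
eef_rot: [-0.001, 0.134, 0.991, 0.0]
wrist_force: [0.4, -0.7, 0.1]
opening: 0.997
[ 0.6235 -0.2242] 0.009704996146030412
[ 0.6241 -0.2233] 0.0246436818218011
[0.4867 0.0762] 0.5393669573702506
```

View pics/g3.png

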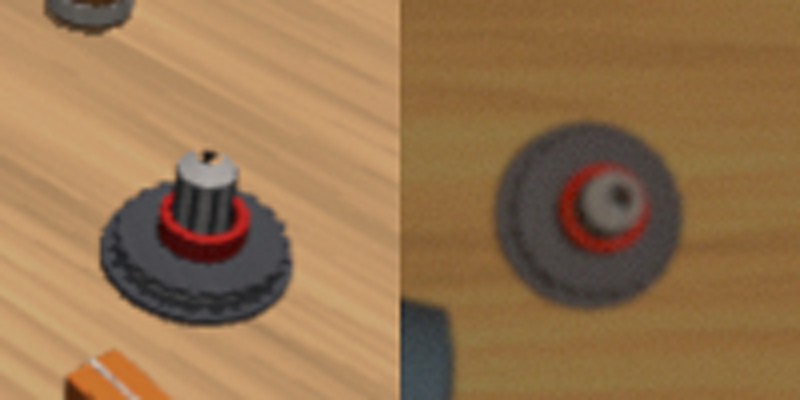

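Large sprocket lies flat on the seat. Next the middle one.

```bash
python3 -m pendant '[[[-17,32,-20,0,85],[-16,32,-30,0,85],[0,0,-35,0,85],[0,0,-10,0,85],[0,0,0,0,85],[0,0,0,0,85]]]'
```

```text
time_s: 10.8
eef_pos: [0.4807, 0.054, 0.0359]
eef_rot: [0.001, 0.137, 0.991, -0.0]
wrist_force: [0.7, -0.0, -0.3]
opening: 0.991
```

```bash
python3 -m pendant '[[[-9,15,0,0,85],[0,0,-15,0,85],[0,0,-15,0,85],[0,0,0,0,85],[0,0,0,0,36],[0,0,0,0,36],[0,0,0,0,36],[0,0,0,0,36]]]'
```

```text
time_s: 11.8
eef_pos: [0.4707, 0.0697, 0.0055]
eef_rot: [0.001, 0.136, 0.991, -0.0]
wrist_force: [-2.2, -0.4, 5.0]
opening: 0.513
```

```bash
python3 -m pendant '[[[0,0,0,0,36],[0,0,0,0,36],[0,0,10,0,36],[0,0,30,0,36],[0,0,50,0,36],[0,0,30,0,36],[0,0,0,0,36]]]'; python3 - <<'E'
from h import *
c=cam('side')
u,v=pix(c,[.47,.069,.11])[0].astype(int);save('g4',cv2.resize(c['img'][v-50:v+50,u-50:u+50],(400,400),interpolation=2))
E
```

```text
time_s: 12.68
eef_pos: [0.4723, 0.0697, 0.1278]
eef_rot: [0.003, 0.136, 0.991, 0.0]
wrist_force: [0.5, -0.1, -0.6]
opening: 0.505
```

View pics/g4.png

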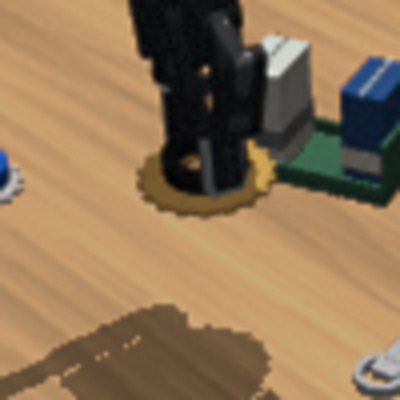

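```bash
python3 -m pendant '[[[15,-30,0,0,36],[23,-44,0,0,36],[23,-44,0,0,36],[23,-44,0,0,36],[23,-44,0,0,36],[23,-44,0,0,36],[23,-44,0,0,36],[0,0,0,0,36]]]';python3 -m pendant '[[[0,0,0,0,36],[0,0,0,0,36]]]'
```

```text
time_s: 13.72
eef_pos: [0.6228, -0.2272, 0.1221]
eef_rot: [-0.001, 0.138, 0.99, 0.0]
wrist_force: [-0.5, 0.4, -1.2]
opening: 0.509
time_s: 13.98
eef_pos: [0.6223, -0.2226, 0.1237]
eef_rot: [-0.001, 0.135, 0.991, 0.001]
wrist_force: [0.6, 0.3, -1.2]
opening: 0.507
```

```bash
python3 -m pendant '[[[1,-1,-20,0,36],[0,0,-20,0,36],[0,0,-10,0,36],[0,0,-8,0,36],[0,0,0,0,36],[0,0,0,0,36]]]';python3 -m pendant '[[[0,0,-10,0,36],[0,0,-10,0,36],[0,0,0,0,36],[0,0,0,0,36]]]'
```

```text
time_s: 14.72
eef_pos: [0.6244, -0.2251, 0.067]
eef_rot: [0.0, 0.136, 0.991, 0.0]
wrist_force: [-1.2, 1.0, -2.2]
opening: 0.507
time_s: 15.22
eef_pos: [0.6236, -0.2247, 0.0458]
eef_rot: [-0.001, 0.136, 0.991, 0.0]
wrist_force: [-0.2, 4.2, -2.6]
opening: 0.507
```

Next down to about 0.041, then release.

```bash
python3 -m pendant '[[[0,1,-5,0,36],[0,0,0,0,36],[0,0,0,0,50],[0,0,0,0,70],[0,0,0,0,85],[0,0,0,0,85],[0,0,0,0,85],[0,0,0,0,85]]]';python3 -m pendant '[[[0,0,30,0,85],[0,0,40,0,85],[-20,60,40,0,85],[-20,60,0,0,85],[-20,60,0,0,85],[-20,60,0,0,85],[-20,60,0,0,85],[0,0,0,0,85]]]'; python3 - <<'E'
from fit import *
np.set_printoptions(precision=4,suppress=True)
c=cam('side');T=cam('top')
M['st']=M['spindle']+[q+[0,0,.014] for q in M['large']]+[q+[0,0,.034] for q in M['middle']]
for cs in([T],[c]):
  x,f,p=fit('st',cs,(.624,-.224,0),36);print(x,f)
x,f,p=fit('small',[T,c],(.469,.312,0),22);print(x,f)
u,v=pix(c,[.624,-.224,.04])[0].astype(int);a=c['img'][v-50:v+50,u-50:u+50]
u,v=pix(T,[.624,-.224,.04])[0].astype(int);b=T['img'][v-50:v+50,u-50:u+50]
save('g5',cv2.resize(np.hstack([a,b]),(800,400),interpolation=2))
E
```

```text
time_s: 16.23
eef_pos: [0.6241, -0.2242, 0.0417]
eef_rot: [-0.0, 0.136, 0.991, 0.0]
wrist_force: [0.4, -0.1, 0.1]
opening: 0.991
time_s: 17.23
eef_pos: [0.5265, 0.067, 0.145]
eef_rot: [-0.001, 0.133, 0.991, 0.0]
wrist_force: [0.7, -0.2, 0.5]
opening: 0.993
[ 0.6233 -0.224 ] 0.04925911093311974
[ 0.624  -0.2233] 0.11324795124160936
[0.4691 0.3121] 0.06121146944695205
```

View pics/g5.png

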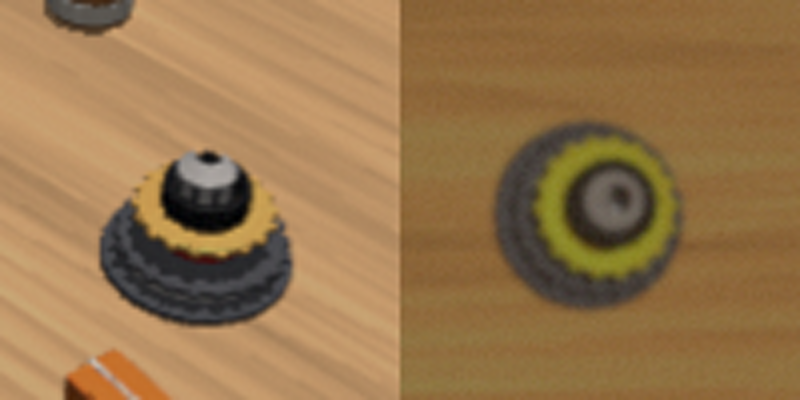

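Middle is seated. Next the small one.

```bash
python3 -m pendant '[[[-14,58,0,0,85],[-14,58,0,0,85],[-14,58,-20,0,85],[-14,58,-40,0,85],[0,0,-40,0,85],[0,0,0,0,85],[0,0,0,0,85],[0,0,0,0,85]]]'
```

```text
time_s: 18.32
eef_pos: [0.4765, 0.2867, 0.0524]
eef_rot: [0.002, 0.137, 0.991, 0.001]
wrist_force: [-0.2, -0.2, 0.7]
opening: 0.997
```

```bash
python3 -m pendant '[[[-7,26,0,0,85],[0,0,-16,0,85],[0,0,-15,0,85],[0,0,0,0,85],[0,0,0,0,85]]]'
```

```text
time_s: 18.95
eef_pos: [0.4674, 0.3127, 0.0192]
eef_rot: [-0.0, 0.136, 0.991, -0.0]
wrist_force: [-0.3, 2.1, -0.2]
opening: 0.991
```

```bash
python3 -m pendant '[[[1,0,-13,0,85],[0,0,0,0,85],[0,0,0,0,36],[0,0,0,0,36],[0,0,0,0,36],[0,0,0,0,36],[0,0,0,0,36],[0,0,0,0,36]]]';python3 -m pendant '[[[0,0,10,0,36],[0,0,30,0,36],[0,0,50,0,36],[0,0,40,0,36],[0,0,0,0,36],[0,0,0,0,36]]]'; python3 - <<'E'
from h import *
c=cam('side')
u,v=pix(c,[.469,.3127,.12])[0].astype(int);save('g6',cv2.resize(c['img'][v-50:v+50,u-50:u+50],(400,400),interpolation=2))
E
```

```text
time_s: 19.95
eef_pos: [0.4687, 0.3134, 0.0073]
eef_rot: [0.0, 0.136, 0.991, 0.0]
wrist_force: [-0.1, -0.2, 4.8]
opening: 0.504
time_s: 20.7
eef_pos: [0.4678, 0.313, 0.1361]
eef_rot: [-0.0, 0.136, 0.991, -0.0]
wrist_force: [0.5, -0.1, -1.2]
opening: 0.508
```

View pics/g6.png

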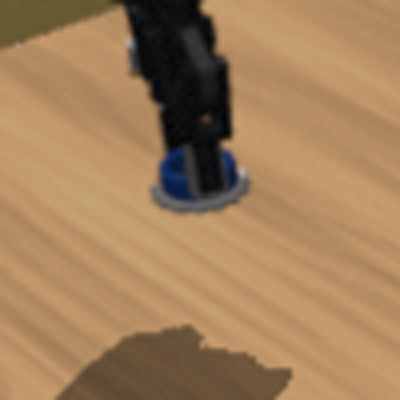

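```bash
python3 -m pendant '[[[8,-27,0,0,36],[14,-49,0,0,36],[14,-49,0,0,36],[14,-49,0,0,36],[14,-49,0,0,36],[14,-49,0,0,36],[14,-49,0,0,36],[14,-49,0,0,36]]]';python3 -m pendant '[[[14,-49,0,0,36],[14,-49,0,0,36],[14,-49,0,0,36],[8,-20,0,0,36],[0,0,0,0,36],[0,0,0,0,36],[0,0,0,0,36]]]'
```

```text
time_s: 21.75
eef_pos: [0.5734, -0.0582, 0.1344]
eef_rot: [-0.002, 0.136, 0.991, 0.0]
wrist_force: [1.5, -0.1, -0.8]
opening: 0.507
time_s: 22.62
eef_pos: [0.6239, -0.2222, 0.1358]
eef_rot: [-0.001, 0.135, 0.991, 0.0]
wrist_force: [0.2, 0.2, -0.1]
opening: 0.511
```

```bash
python3 -m pendant '[[[0,-2,-20,0,36],[0,0,-20,0,36],[0,0,-12,0,36],[0,0,-8,0,36],[0,0,0,0,36],[0,0,0,0,36]]]';python3 -m pendant '[[[0,0,-6,0,36],[0,0,-4,0,36],[0,0,0,0,36],[0,0,0,0,36]]]'
```

```text
time_s: 23.38
eef_pos: [0.6248, -0.2261, 0.077]
eef_rot: [0.001, 0.136, 0.991, -0.0]
wrist_force: [-0.1, 0.3, -0.6]
opening: 0.514
time_s: 23.88
eef_pos: [0.624, -0.2249, 0.0658]
eef_rot: [-0.001, 0.136, 0.991, 0.001]
wrist_force: [-0.5, 5.4, -2.3]
opening: 0.511
```

```bash
python3 -m pendant '[[[0,1,-4,0,36],[0,0,0,0,36],[0,0,0,0,50],[0,0,0,0,70],[0,0,0,0,85],[0,0,0,0,85],[0,0,0,0,85],[0,0,0,0,85]]]';python3 -m pendant '[[[0,0,30,0,85],[0,0,50,0,85],[-25,0,10,0,85],[-50,0,0,0,85],[-50,0,0,0,85],[-50,20,0,0,85],[-50,20,0,0,85],[0,0,0,0,85]]]'; cat >look.py <<'E'
from fit import *
import sys
np.set_printoptions(precision=4,suppress=True)
c=cam('side');T=cam('top')
M['st']=M['spindle']+[q+[0,0,.014] for q in M['large']]+[q+[0,0,.034] for q in M['middle']]+[q+[0,0,.054] for q in M['small']]
for cs in([T],[c]):
  x,f,p=fit('st',cs,(.624,-.224,0),36);print(x,f)
ims=[]
for P,w in(((.624,-.224,.04),50),((.467,-.293,.035),30)):
  for d in(c,T):
    u,v=pix(d,P)[0].astype(int);ims.append(cv2.resize(d['img'][v-w:v+w,u-w:u+w],(300,300),interpolation=2))
save(sys.argv[1],np.vstack([np.hstack(ims[:2]),np.hstack(ims[2:])]))
print([pix(d,(.467,-.293,.035))[0].astype(int)-30 for d in (c,T)])
E
python3 look.py g7
```

```text
time_s: 24.88
eef_pos: [0.6243, -0.2249, 0.0624]
eef_rot: [0.0, 0.136, 0.991, -0.0]
wrist_force: [0.3, -0.5, -0.2]
opening: 0.995
time_s: 25.88
eef_pos: [0.3958, -0.1824, 0.1513]
eef_rot: [-0.001, 0.136, 0.991, 0.001]
wrist_force: [-0.2, 0.1, 0.5]
opening: 0.994
[ 0.6233 -0.2241] 0.01332770686077997
[ 0.6244 -0.2235] 0.08552307150405072
[array([362, 321]), array([434, 271])]
```

View pics/g7.png

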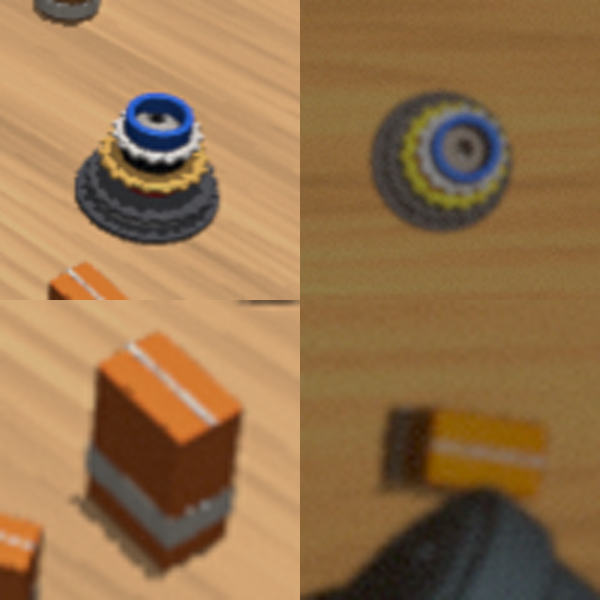

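```bash
python3 - <<'E'
from fit import *
from scipy.optimize import least_squares
np.set_printoptions(precision=4,suppress=True)
c=cam('side');T=cam('top')
side=(np.array([[98,70],[158,32],[240,110],[182,144],[88,198],[165,270],[222,238]])+.5)/5-.5+[362,321]
top=(np.array([[112,24],[205,33],[198,94],[105,82]])+.5)/4-.5+[432,287]
sets={'side':[(c,side)],'top':[(T,top)],'both':[(c,side),(T,top)]}
for n,s in sets.items():
  def res(p):
    P=place(M['padbox'],p)[0];r=[]
    for cm,o in s:
      q=pix(cm,P)
      for uv in o: r+=list(q[np.argmin(np.linalg.norm(q-uv,axis=1))]-uv)
    return r
  b=min((least_squares(res,[.467,-.294,a]) for a in(1.35,1.45,1.55)),key=lambda r:r.cost); print(n,b.x,np.degrees(b.x[2]),np.abs(b.fun).max())
E
```

```text
side [ 0.4689 -0.2954  1.406 ] 80.55769729424266 1.7069913202151383
top [ 0.469  -0.2947  1.43  ] 81.9312873655937 0.4825128923198463
both [ 0.469  -0.2951  1.4164] 81.15134879010395 1.608275896528994
```

```bash
python3 -m pendant '[[[24,-37,-10,4,85],[24,-37,-10,3,85],[23,-37,-10,0,85],[0,0,0,0,85],[0,0,0,0,85],[0,0,0,0,85]]]'
```

```text
time_s: 26.82
eef_pos: [0.4702, -0.2951, 0.1226]
eef_rot: [-0.0, 0.075, 0.997, 0.0]
wrist_force: [1.2, 0.3, -0.5]
opening: 1.0
```

```bash
python3 -m pendant '[[[-1,0,-30,0,85],[0,0,-30,0,85],[0,0,-22,0,85],[0,0,0,0,36],[0,0,0,0,36],[0,0,0,0,36],[0,0,0,0,36],[0,0,0,0,36]]]';python3 -m pendant '[[[0,0,0,0,36],[0,0,20,0,36],[0,0,50,0,36],[0,0,40,0,36],[0,0,0,0,36],[0,0,0,0,36]]]'; python3 - <<'E'
from h import *
c=cam('side')
u,v=pix(c,[.469,-.295,.145])[0].astype(int);save('g8',cv2.resize(c['img'][max(v-75,0):v+75,u-75:u+75],(500,500),interpolation=2))
E
```

```text
time_s: 27.82
eef_pos: [0.4703, -0.2965, 0.0421]
eef_rot: [0.001, 0.075, 0.997, -0.001]
wrist_force: [0.7, 1.1, 7.2]
opening: 0.529
time_s: 28.58
eef_pos: [0.4688, -0.2953, 0.1497]
eef_rot: [-0.0, 0.075, 0.997, 0.0]
wrist_force: [-0.1, 0.5, -2.1]
opening: 0.529
```

View pics/g8.png

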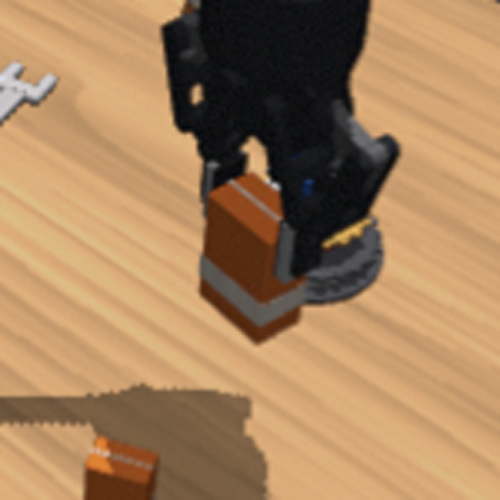

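```bash
python3 -m pendant '[[[10,26,0,-7,36],[20,50,0,-8,36],[20,50,0,-8,36],[20,50,0,-8,36],[20,50,0,-8,36],[20,50,0,-8,36],[20,50,0,-8,36],[20,50,0,-4,36]]]';python3 -m pendant '[[[20,50,0,0,36],[6,42,0,0,36],[0,0,0,0,36],[0,0,0,0,36],[0,0,0,0,36]]]'
```

```text
time_s: 29.62
eef_pos: [0.6185, 0.0819, 0.148]
eef_rot: [-0.002, 0.558, 0.83, -0.001]
wrist_force: [0.8, -0.3, -1.3]
opening: 0.528
time_s: 30.25
eef_pos: [0.6449, 0.1709, 0.1495]
eef_rot: [-0.001, 0.557, 0.83, -0.001]
wrist_force: [-0.0, -0.4, -1.1]
opening: 0.525
```

```bash
python3 -m pendant '[[[0,2,-20,0,36],[0,0,-10,0,36],[0,0,0,0,36],[0,0,0,0,36]]]'; python3 - <<'E'
from h import *
c=cam('side');T=cam('top');ims=[]
for d in(c,T):
    u,v=pix(d,[.645,.173,.08])[0].astype(int);ims.append(cv2.resize(d['img'][v-50:v+50,u-50:u+50],(400,400),interpolation=2))
save('g9',np.hstack(ims))
E
```

```text
time_s: 30.75
eef_pos: [0.6454, 0.1741, 0.1204]
eef_rot: [0.0, 0.557, 0.831, 0.0]
wrist_force: [0.1, 1.0, -0.3]
opening: 0.529
```

View pics/g9.png

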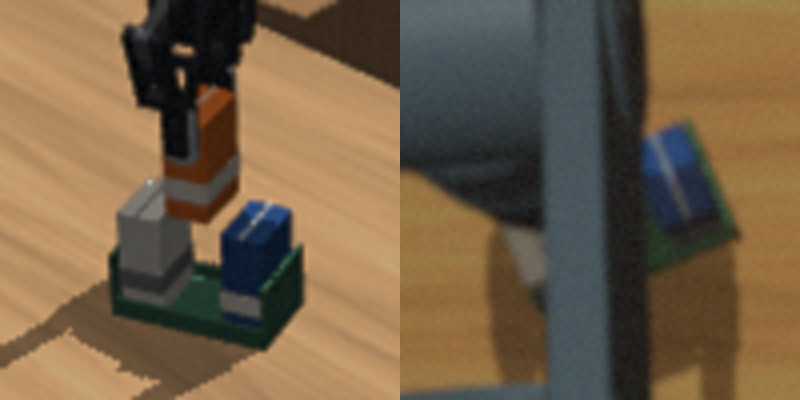

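```bash
python3 - <<'E'
from fit import *
from scipy.optimize import least_squares
c=cam('side');u0=pix(c,[.645,.173,.08])[0].astype(int)-50
o=(np.array([[165,213],[205,222],[238,190],[238,92]])+.5)/4-.5+u0
def res(p):
    q=pix(c,place(M['padbox'],[p[0],p[1],.395])[0]+[0,0,.0795])
    return np.concatenate([q[np.argmin(np.linalg.norm(q-x,axis=1))]-x for x in o])
r=least_squares(res,[.645,.173]);print(r.x,r.fun)
E
python3 -m pendant '[[[0,-1,-20,0,36],[0,0,-12,0,36],[0,0,0,0,36]]]'
```

```text
[0.6460963  0.17579811] [-0.44059509  0.43485531  0.60141341  0.61311972  0.345911   -0.28464917
 -0.50090952 -0.8718393 ]
time_s: 31.28
eef_pos: [0.6436, 0.173, 0.0858]
eef_rot: [-0.002, 0.557, 0.831, -0.001]
wrist_force: [-0.2, 0.5, -0.9]
opening: 0.525
```

```bash
python3 -m pendant '[[[1,-1,-12,0,36],[0,0,-12,0,36],[0,0,-8,0,36],[0,0,0,0,36],[0,0,0,0,36]]]'
```

```text
time_s: 31.9
eef_pos: [0.6465, 0.1722, 0.0567]
eef_rot: [0.0, 0.556, 0.831, 0.0]
wrist_force: [0.3, -0.2, -1.5]
opening: 0.526
```

```bash
python3 -m pendant '[[[0,0,-6,0,36],[0,0,-4,0,36],[0,0,0,0,36],[0,0,0,0,36]]]'
```

```text
time_s: 32.4
eef_pos: [0.6462, 0.1722, 0.0463]
eef_rot: [-0.0, 0.556, 0.831, -0.0]
wrist_force: [-0.2, 0.2, -1.4]
opening: 0.53
```

```bash
python3 -m pendant '[[[0,0,-2,0,36],[0,0,0,0,36],[0,0,0,0,50],[0,0,0,0,65],[0,0,0,0,85],[0,0,0,0,85],[0,0,0,0,85],[0,0,0,0,85]]]';python3 -m pendant '[[[0,0,20,0,85],[0,0,50,0,85],[0,0,30,0,85],[-50,0,20,0,85],[-50,0,0,0,85],[-50,40,0,0,85],[-50,40,0,0,85],[0,0,0,0,85]]]'; python3 - <<'E'
from fit import *
np.set_printoptions(precision=4,suppress=True)
c=cam('side');T=cam('top')
r0=M['rack'];M['rack']=r0+[box(.046,.03,.004,.074)]
for cs in([T],[c]):
  x,f,p=fit('rack',cs,(.6452,.1733,.398),40,True);print(x,f)
ims=[]
for P,w in(((.645,.173,.04),40),((.624,-.224,.04),40)):
  for d in(c,T):
    u,v=pix(d,P)[0].astype(int);ims.append(cv2.resize(d['img'][v-w:v+w,u-w:u+w],(300,300),interpolation=2))
save('g10',np.vstack([np.hstack(ims[:2]),np.hstack(ims[2:])]))
for n in('top','side'):
  d=cam(n)
  for t in('rack','padbox_center','neighbour_white_center','neighbour_blue_center','jar','wrench','spindle'): print(n,t,[tow(d,e['at']) for e in spotter.tip_of(n,t)[:3]])
E
```

```text
time_s: 33.4
eef_pos: [0.6463, 0.1722, 0.0443]
eef_rot: [-0.0, 0.557, 0.831, -0.0]
wrist_force: [0.2, -0.1, 0.9]
opening: 0.991
time_s: 34.4
eef_pos: [0.4458, 0.2526, 0.1658]
eef_rot: [-0.0, 0.555, 0.832, 0.001]
wrist_force: [0.2, -0.8, -0.0]
opening: 0.993
[0.6441 0.1728 0.4095] 0.1164193464826259
[0.6449 0.1731 0.4057] 0.0285861637073602
top rack [array([0.6468, 0.1721, 0.0039]), array([ 0.7583, -0.0416, -0.0032])]
top padbox_center [array([0.6455, 0.1722, 0.0381]), array([ 0.3859, -0.2858,  0.0285]), array([ 0.6266, -0.2262,  0.0239])]
top neighbour_white_center []
top neighbour_blue_center [array([0.6589, 0.1396, 0.0369]), array([0.6457, 0.1725, 0.0049])]
top jar [array([ 0.7586, -0.044 , -0.004 ])]
top wrench [array([ 0.5708,  0.008 , -0.0009])]
top spindle [array([ 0.6208, -0.2238,  0.0017]), array([0.6481, 0.1714, 0.0381])]
side rack [array([0.6458, 0.1767, 0.0011])]
side padbox_center [array([ 0.3881, -0.2861,  0.0243]), array([0.6448, 0.1728, 0.0384])]
side neighbour_white_center [array([0.6305, 0.2061, 0.0365])]
side neighbour_blue_center [array([0.659 , 0.1426, 0.0401])]
side jar [array([ 0.7551, -0.04  ,  0.0013])]
side wrench [array([0.5708, 0.0034, 0.0043])]
side spindle [array([ 0.6286, -0.2278,  0.0003])]
```

View pics/g10.png

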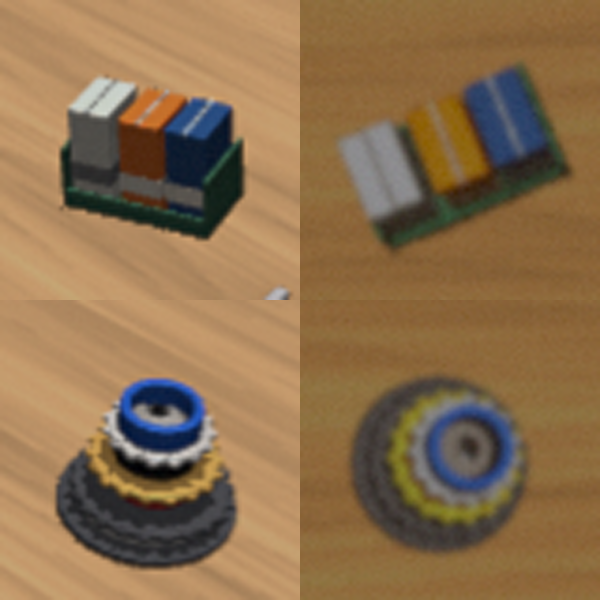

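The orange box stands upright in the gap on the floor, its top level with its neighbours. The stack is seated and everything is released.

```bash
python3 -c "
from bench import order
print(order.hand_in())"
```

```text
the job is handed in; nothing more can be done
None
```

I stacked the large, middle and small sprockets on the spindle in that order, hubs up. I stood the larger orange box in the rack gap with its 46 mm side along the rack's x, let go of everything, backed the arm off and handed in at about 34.5 s. No verdict is reported.

**Last checks:**
- **Sprockets:** The outline fit of the whole stack lies within about 1 mm of the spindle axis. Both pictures show it flat and in the right order.
- **Orange box:** It measures within about 1–2 mm of the rack centre, at z about 0.038. It is upright, with its top level with the white and blue boxes.
- **White and blue boxes, jar and wrench:** They read within about 6 mm of their starting estimates, which is near the networks' error of about 4 mm each.

**Checks that failed or disagreed:**
- **Middle sprocket:** The side-camera outline of the brass sprocket on the bench was unusable, so I used the top view only.
- **Orange box on the bench:** The automatic outline was poor, so I measured it from corners picked by hand.
- **Stack outline:** The side-view fit of the stack had a higher mismatch (0.09) than the top view (0.01).
- **Rack outline:** The last top-view fit of the full rack was rougher (0.12) than the side view (0.03). I think this is orange against wood in the mask.
- **White box:** The top-view network missed it at the end; the side view found it in place.

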